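Stow the charged lamp battery in its foam cutout

TASK

The hand lamp's battery has finished charging: pinch the two sprung catch buttons on its sides together, lift it out of the desk charger, and press it upright into its own snug cutout in the foam of the lamp case, all the way down onto the bottom of the cutout. Leave the glassware and other things on the bench standing where they are.

Things in the scene. Friction and masses are not known exactly. Their poses are not given: they have to be found in the camera images.
- battery: the lamp's battery: upright plain grey plastic block, 70 mm along its x, 44 mm along its y, 70 mm tall, 0.2 kg. Origin: centre of its underside; z up. Its lowest 4 mm is 3 mm smaller all round (lead-in). A black ribbed catch button stands 6.5 mm out of each long side (+y, -y): 57 mm over both. It starts in the charger, axes parallel to the charger's; in the foam either end may face either way.
- catch_left_button (a point): middle of the outer face of the catch button on the battery's +y side: 28.5 mm from its middle plane when out, 54 mm above its underside; moves with the button. The button is 22 mm wide (along x), 18 mm high. Axes as the battery's.
- catch_right_button (a point): the same for the button on the battery's -y side.
- catch_left (a joint): how far the +y button is pushed in, m: 0 out, 0.0055 fully in (stop); sprung, 2 N to start, 7 N fully in. Below it a hook (16 mm wide, 10 to 16 mm above the battery's underside, standing 4.5 mm out of its side) catches under a lip of the charger. Pushed in 4.5 mm the hook is clear. Only with both buttons held in does the battery lift, straight up.
- catch_right (a joint): the same for the -y button.
- charger: black desk charger, fixed to the bench. Origin: on the bench under the middle of its battery well; z up. It spans -47 mm (front) to +73 mm (rear block, 50 mm high) along x, 36 mm to both sides along y. The battery's underside stands 16 mm above the bench in a well with 1.5 mm play all round; the well's walls at +y and -y are 40 mm high above the bench.
- case: open black case of the hand lamp, fixed, 240 mm along x (handle at -x), 320 mm along y, walls 56 mm high. Origin: on the bench under its middle; z up. Dark foam, top 50 mm above the bench, with cutouts 34 mm deep: the battery's, empty, at -x +y; the charger's, empty, 76 x 124 mm, at -x -y (not for the battery); the lamp in its own along +x, 29 mm proud of the foam; round filters at +x +y.
- cutout (a point): centre of the battery cutout's floor: in the case's frame 45 mm to -x, 75 mm to +y, 16 mm above the bench; axes as the case's. Takes the battery upright, its 70 mm length along x, until its underside rests on this floor (its top then 36 mm above the foam). In the middle of both long sides a finger notch, 36 mm wide along x, full depth, reaches 50 mm from the cutout's centre.
- beaker: small glass beaker, 60 mm across, 80 mm tall, standing behind the charger; origin at the centre of its underside. Leave it alone.
- petri_dish: covered glass dish, 90 mm across, 16 mm high, in front of the charger; origin at the centre of its underside. Leave it alone.
- flask: conical glass flask, 84 mm across, 140 mm tall, at the left of the bench; origin at the centre of its underside. Leave it alone.
- sample_jar: clear jar with a black lid, 90 mm across, 120 mm tall, at the right of the bench; origin at the centre of its underside. Leave it alone.
- wash_bottle: white wash bottle, 66 mm across, 195 mm tall with its spout, at the right of the bench; origin at the centre of its underside. Leave it alone.
- sieve: round steel sieve, 110 mm across, 34 mm high, at the left of the bench; origin at the centre of its underside. Leave it alone.
- cutout_mouth (a point): centre of the cutout at the foam's top, 34 mm above the floor. The four foam walls are springy: 66 mm apart along x, 41 mm along y, with a bevelled mouth 10 mm deep that opens to 74 x 49 mm. The battery stops part-way under its own weight; pushing it in takes about 12 to 20 N, most where the bevel ends, about 20 mm above the floor.
There are look-alikes about, which are no part of the job. Of the things that look like the charger, the smaller one is meant.

How it is judged:
On the way:
1. the battery, its catches pinched in, is lifted clear of the charger (z of battery in the frame of charger above 0.055 m), for 0.1 s.
At the end, for the whole second after the job is handed in: the battery stands upright (within 0.05 rad) and at rest in its cutout, its underside within 2.5 mm of the cutout's floor, centred within 4 mm, its length along the cutout's (within 0.08 rad, either way round) (z of battery in the frame of cutout below 0.0025 m and horizontal distance between battery and cutout below 0.004 m and angle between the x axis of battery and the x axis of cutout, either way round below 0.08 rad and angle between battery's own z axis and vertical below 0.05 rad and linear speed of battery below 0.02 m/s); the robot touches nothing.
It fails at once if a bystander is moved more than 30 mm (distance of any of beaker, petri_dish, flask, sample_jar, wash_bottle, sieve from where it was at the start of the episode above 0.03 m).
It fails at once if a glass or bottle is tipped over (angle between any of beaker, flask, sample_jar, wash_bottle's own z axis and vertical above 0.4 rad).
It also fails if it takes over 48 s, if anything falls off the work surface, if the arm or the gripper's body presses on something with over 40 N, if the wrist force passes 120 N, or if a joint passes its speed limit or range.

ROBOT

A 6-joint arm with a two-finger parallel gripper is mounted at the origin on the work surface. World frame = base frame: x ahead of the robot, y to its left, z up, the work surface at z = 0. Lengths are in m, angles in rad, forces in N, time in s.
With the tool pointing down it reaches from about 0.3 to 0.95 m from the base axis. Payload 3.1 kg.
Tool frame: the origin (TCP) lies at the very end of the fingers, on their centre line; the grasp point (between the pads) lies 19 mm behind it; x points along the fingers, y is the direction in which the jaws open and shut, and the axes are right-handed (so a half turn about x gives the same grasp; the last joint's range is limited). The gripper opens to 85 mm and grips with 20 to 120 N. Pads are 22 mm wide; open, the fingers measure 114 mm over their backs; the gripper's body (76 mm by 85 mm) begins 54 mm behind the grasp point. The pads swing forward as they close: fully open they stand 13 mm farther back than shut.
Start: joints at [-1.235, 0.308, 1.634, -0, 1.2, -0.07], TCP at [0.247, -0.574, 0.231] pointing down, gripper open.
Joint ranges: [-3.06, 3.06], [-0.79, 1.96], [0.05, 2.63], [-1.19, 4.34], [0.05, 2.64], [-2.94, 2.94]. Speed limits (rad/s): [2.79, 2.79, 3.14, 3.14, 3.14, 3.14].

INTERFACE

Orientations are given as a unit quaternion [w, x, y, z].
In Python, from plant import ctrl gives the robot as it stands.
- The arm moves only by the tool carry_out, never from a script. Its argument "deltas" is a list of rows, each an object with "hand": the closure, from 0 (fully open) to 1 (shut); "translation": the shift along the world's x, y, z in mm, a list of three; "yaw": the turn about the world's z in degrees. A call has 1 to 5 rows; each row shifts and turns the commanded pose from where the row before left it; what a row does not reach is not made up. A row lasts 1/12 s, in which the tool goes at most 41.7 mm and 7.16 degrees, less where a joint would pass 70% of its speed; a pose out of reach is approached as far as the arm can. A call is refused whole if a number of a shift passes 41.7 or a number of a turn 7.16, either way. A call with a gripper value outside its range is refused whole. The fingers move at their own pace and stop on an object; "newtons" is the grip in N (left out, the last holds). Time passes only in rows, so rows that do not move let the fingers close. It gives the time, the measured TCP pose, the force and the opening at its end, in the units of the state.
- ctrl.read_state(): the state, without advancing time (a new reading comes with each control period).
- ctrl.camera(name): name is "side" or "top" or "wrist"; returns a dict with "img" (400x640x3 uint8, red, green, blue), "intrinsics" (3x3 intrinsics, pixels), "dist" ([k1, k2, p1, p2, k3] as OpenCV has them; the pictures are not rectified), "world_from_camera" (4x4, takes a point from camera to world coordinates); the wrist camera has in their place "hand_eye" (4x4, takes a point from camera to tool coordinates, whose origin is the TCP and whose axes are the tool frame's). Camera axes: x right, y up, looking along -z (the intrinsics and any distortion apply to the point x, -y, -z); pixel columns grow to the right and rows downward; lengths in m; the calibration is good to about 2 mm. A picture is of the moment at which its call begins: read the wrist's pose just before it. There is no depth.
- ctrl.close_job(): hands the job in, once; it reports no verdict.
The state is a dict: "clock": time; "joint_pos": joint angles; "dq": joint speeds; "tau": joint torques, N m; "ee_pos": TCP position; "tool_rot": TCP orientation; "force": force on the tool from outside, world axes, zero at the start; "torque": the same for the moment, N m; "gripper_width": opening from 0.0 (shut) to 1.0 (fully open).
Only numpy, scipy, OpenCV 4.12 (cv2) and the standard library are available. Lean on these libraries where they do the work, as an engineer would, in place of code of your own. Each camera call takes 0.05 s, during which the arm holds its last target. There are 200 camera calls.

## Working session

There is one attempt and no reset: what is moved stays moved. The work goes in short steps, Python scripts to look and compute and a tool call to move; the robot and the scene stay as the last step left them, time stands still between calls to the robot, and variables do not carry over. Pictures are saved under pics/ and viewed, about 8 in all and at most 12, crops included, and the job is handed in when it is done.

Besides the shell and the picture viewer there is one more tool, called after "Call:" by a JSON object that holds its "api" and its "payload". carry_out: Moves the arm, as the interface text tells. Its arguments: {"type":"object","properties":{"deltas":{"type":"array"},"newtons":{"type":"number"}},"required":["deltas"]}

```bash
mkdir -p pics; ls; cat > h.py <<'E'
import numpy as np, cv2
from scipy.spatial.transform import Rotation as R
from plant import ctrl
def cam(n):
    s=ctrl.read_state(); c=ctrl.camera(n)
    if n=="wrist":
        q=s["tool_rot"]; T=np.eye(4); T[:3,:3]=R.from_quat([q[1],q[2],q[3],q[0]]).as_matrix(); T[:3,3]=s["ee_pos"]
        c["world_from_camera"]=T@np.array(c["hand_eye"])
    return c
def save(c,f,crop=None,scale=1):
    im=c["img"][:,:,::-1]
    if crop: x0,y0,x1,y1=crop; im=im[y0:y1,x0:x1]
    cv2.imwrite("pics/"+f,cv2.resize(im,None,fx=scale,fy=scale,interpolation=cv2.INTER_CUBIC))
def ray(c,uv):
    p=cv2.undistortPoints(np.array(uv,float).reshape(-1,1,2),np.array(c["intrinsics"]),np.array(c["dist"])).reshape(-1,2)
    T=np.array(c["world_from_camera"]); d=np.c_[p[:,0],-p[:,1],-np.ones(len(p))]@T[:3,:3].T
    return T[:3,3],d
def onz(c,uv,z):
    o,d=ray(c,uv); return o+d*((z-o[2])/d[:,2])[:,None]
def proj(c,P):
    T=np.linalg.inv(np.array(c["world_from_camera"])); q=np.atleast_2d(P)@T[:3,:3].T+T[:3,3]
    q=q*[1,-1,-1]
    return cv2.projectPoints(q,np.zeros(3),np.zeros(3),np.array(c["intrinsics"]),np.array(c["dist"]))[0].reshape(-1,2)
E
python3 - <<'E'
from h import *
import pickle
for n in("top","side","wrist"):
    c=cam(n); save(c,n+"0.png"); pickle.dump(c,open(n+".pkl","wb"))
    print(n,np.round(c["world_from_camera"],3).tolist(),np.round(c["intrinsics"],1).tolist())
print(ctrl.read_state())
E
```

```text
pics
top [[-0.014, 0.992, -0.122, 0.393], [-1.0, -0.012, 0.023, 0.013], [0.022, 0.123, 0.992, 1.143], [0.0, 0.0, 0.0, 1.0]] [[381.3, 0.0, 317.2], [0.0, 381.3, 200.5], [0.0, 0.0, 1.0]]
side [[-0.979, 0.104, -0.175, 0.258], [-0.203, -0.582, 0.788, 1.183], [-0.02, 0.807, 0.591, 0.955], [0.0, 0.0, 0.0, 1.0]] [[453.8, 0.0, 324.9], [0.0, 453.8, 196.9], [0.0, 0.0, 1.0]]
wrist [[0.395, 0.873, 0.288, 0.32], [-0.919, 0.375, 0.122, -0.543], [-0.002, -0.313, 0.95, 0.372], [0.0, 0.0, 0.0, 1.0]] [[284.0, 0.0, 321.2], [0.0, 284.0, 199.8], [0.0, 0.0, 1.0]]
{'clock': 0.15, 'joint_pos': array([-1.23470515e+00,  3.08829604e-01,  1.63487595e+00, -6.33673419e-06,
        1.19968148e+00, -6.96858630e-02]), 'dq': array([-3.67076183e-04, -1.86513592e-03, -4.12091518e-03,  8.82744556e-04,
       -7.54018507e-05, -1.25953698e-03]), 'tau': array([ 6.53729621e-04, -4.15803409e+01, -2.77147150e+01, -2.05988971e-05,
        6.07966285e-03, -2.41820409e-06]), 'ee_pos': array([ 0.24648033, -0.57365728,  0.23030423]), 'tool_rot': array([-0.14185385, -0.69251629, -0.14311087,  0.69268893]), 'force': array([-0.36669724, -0.22166642,  0.04205828]), 'torque': array([-0.03681846,  0.00807568,  0.02504406]), 'gripper_width': 1.0017062785558857}
```

View pics/top0.png

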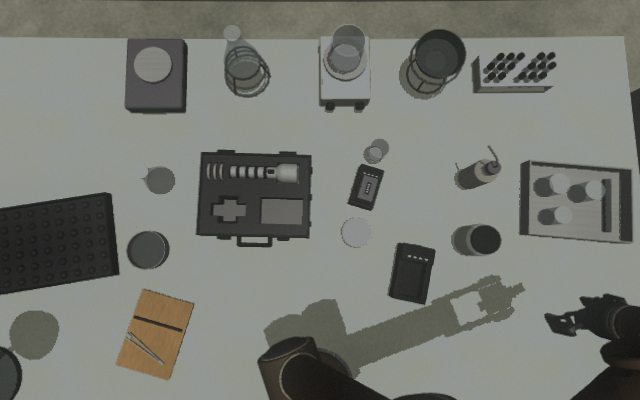

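View pics/side0.png

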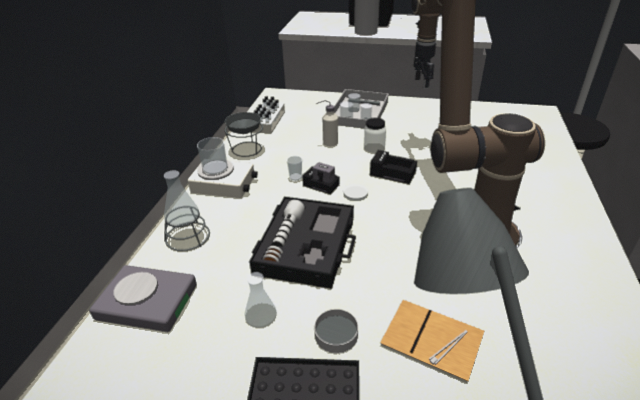

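The top view shows two things that could pass for the charger: a small one with a grey block at (366,187), and a larger, empty one at (411,272). The smaller one is the charger; the beaker is behind it at (375,150) and the dish in front at (356,232). The case is at (254,196), with the battery cutout being the plus shape at (229,209). I'll check this in a close crop.

```bash
python3 - <<'E'
from h import *
import pickle
c=pickle.load(open("top.pkl","rb")); s=pickle.load(open("side.pkl","rb"))
f=lambda c,b,w,h:cv2.resize(c["img"][b[1]:b[3],b[0]:b[2],::-1],(w,h),interpolation=cv2.INTER_CUBIC)
a=f(c,(340,130,400,250),300,600); a2=f(s,(290,150,350,200),500,416)
out=np.zeros((600,800,3),np.uint8); out[:,:300]=a; out[:416,300:]=a2
cv2.imwrite("pics/crop1.png",out)
a=f(c,(190,145,320,245),780,600); cv2.imwrite("pics/crop2.png",a)
E
```

```text
(no output)
```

View pics/crop1.png

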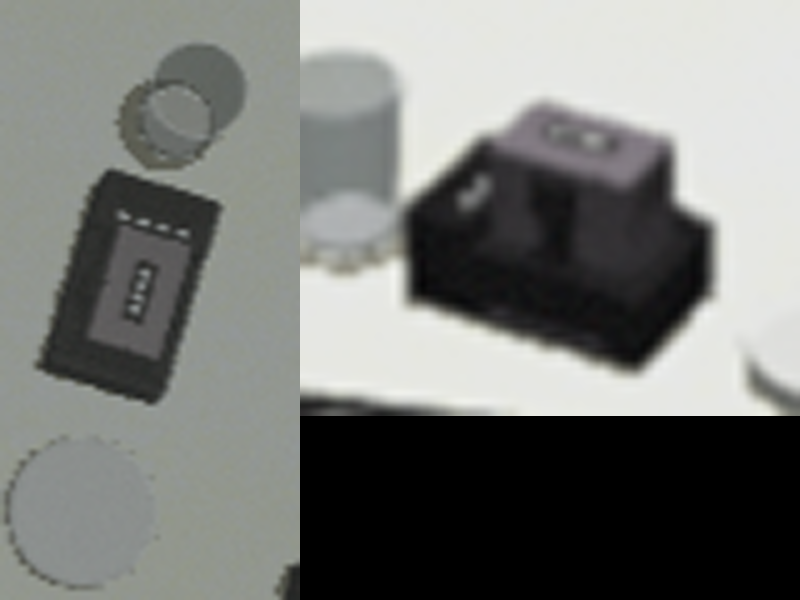

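View pics/crop2.png

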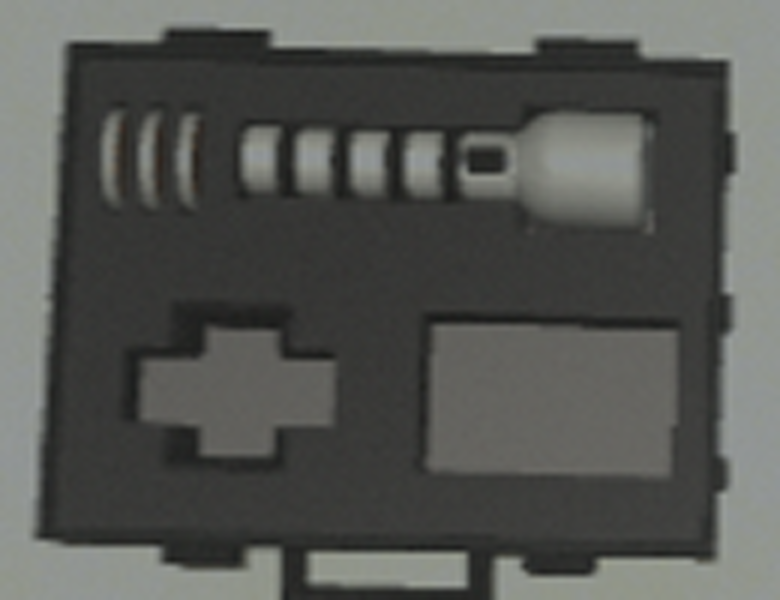

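The crop confirms it: the grey battery sits in the small charger, rear block towards +x with the four LEDs, and a dark button shows on its +y side. The case crop shows the plus-shaped battery cutout, with its floor centre near (230,210) in the full image. Next I'll measure both.

```bash
cat > meas.py <<'E'
from h import *
def batt(c,z,box,lo,hi):
    g=cv2.cvtColor(c["img"],cv2.COLOR_RGB2GRAY); x0,y0,x1,y1=box
    m=np.zeros_like(g); m[y0:y1,x0:x1]=((g>lo)&(g<hi))[y0:y1,x0:x1]; m=cv2.morphologyEx(m*255,cv2.MORPH_CLOSE,np.ones((3,3)))
    k=max(cv2.findContours(m,cv2.RETR_EXTERNAL,cv2.CHAIN_APPROX_NONE)[0],key=cv2.contourArea)
    P=onz(c,k.reshape(-1,2),z)[:,:2]
    r=cv2.minAreaRect((P*1000).astype(np.float32)); return r,cv2.boundingRect(k),P
E
python3 - <<'E'
from meas import *
import pickle
c=pickle.load(open("top.pkl","rb"))
g=cv2.cvtColor(c["img"],cv2.COLOR_RGB2GRAY)
print(g[187,345:390]); print(g[209,190:320:2])
print("battery",batt(c,.086,(355,172,380,204),70,110)[:2])
print("charger",batt(c,.04,(345,160,390,215),0,120)[:2])
print("floor",batt(c,.016,(208,197,250,225),80,150)[:2])
print("big",batt(c,.016,(258,195,307,227),80,150)[:2])
# corners of case rim at z .056 (crop2/6)
uv=np.array([[72,45],[727,63],[712,555],[38,538]])/6+[190,145]
P=onz(c,uv,.056);print(P, np.linalg.norm(np.diff(P,axis=0),axis=1),P.mean(0))
E
```

```text
[147 148 148 148 148 146 134  83  42  48  44  44  43  48  50  68  95  92
  93  92  81  54 100 131  63  63  92  91  90  91  82  48  47  53  97 149
 149 148 148 148 149 147 148 148 148]
[148 148 148 146  46  51  56  54  54  55  47  35  94  92  94  94  93  97
  95  96  96  96  95  96  97  95  95  96  56  57  56  57  57  57  59  32
  98  98  99  98  99  98 100  98 100 100 100 100 100 101 100 101 100 102
 101 102  93  62  61  47 116 148 147 149 148]
battery (((559.1195068359375, -157.29315185546875), (54.99980163574219, 76.65522766113281), 72.34416961669922), (358, 172, 22, 32))
charger (((580.3806762695312, -159.0324249267578), (78.28865051269531, 154.68002319335938), 71.44159698486328), (347, 160, 38, 51))
floor (((507.0167541503906, 246.02145385742188), (91.42938232421875, 59.33477783203125), 89.33368682861328), (214, 200, 32, 21))
big (((501.22149658203125, 91.90242004394531), (120.22109985351562, 72.77546691894531), 87.59907531738281), (261, 199, 42, 26))
[[0.67101764 0.31881088 0.056     ]
 [0.65958554 0.00319728 0.056     ]
 [0.42170378 0.01325376 0.056     ]
 [0.434251   0.32935615 0.056     ]] [0.31582058 0.23809423 0.31635131] [0.54663949 0.16615452 0.056     ]
```

```bash
python3 - <<'E'
from h import *
s=ctrl.read_state();q=s["tool_rot"];print(R.from_quat([*q[1:],q[0]]).as_matrix().round(3))
print(np.round(ctrl.camera("wrist")["hand_eye"],3))
E
```

```text
[[-0.001  0.395 -0.919]
 [ 0.002 -0.919 -0.395]
 [-1.    -0.002 -0.   ]]
[[-0.     0.313 -0.95  -0.141]
 [ 1.     0.    -0.     0.   ]
 [ 0.    -0.95  -0.313 -0.08 ]
 [ 0.     0.     0.     1.   ]]
```

Call:
{"api": "carry_out", "payload": {"deltas": [{"hand": 0, "translation": [0, 0, 35], "yaw": 0}, {"hand": 0, "translation": [21, 28, 35], "yaw": -2.6}, {"hand": 0, "translation": [21, 28, 0], "yaw": -2.6}, {"hand": 0, "translation": [21, 28, 0], "yaw": -2.6}, {"hand": 0, "translation": [21, 28, 0], "yaw": -2.6}]}}

```text
clock: 0.62
ee_pos: [0.328, -0.466, 0.2966]
tool_rot: [0.078, 0.703, 0.077, -0.703]
force: [0.8, 0.9, -1.1]
gripper_width: 0.999
```

Call:
{"api": "carry_out", "payload": {"deltas": [{"hand": 0, "translation": [21, 28, 0], "yaw": -2.7}, {"hand": 0, "translation": [21, 28, 0], "yaw": -2.7}, {"hand": 0, "translation": [21, 28, 0], "yaw": -2.7}, {"hand": 0, "translation": [21, 28, 0], "yaw": -2.7}, {"hand": 0, "translation": [21, 28, 0], "yaw": -2.7}]}}

```text
clock: 1.03
ee_pos: [0.433, -0.3251, 0.2957]
tool_rot: [0.005, -0.707, 0.005, 0.707]
force: [0.7, 0.3, 0.4]
gripper_width: 0.998
```

Call:
{"api": "carry_out", "payload": {"deltas": [{"hand": 0, "translation": [21, 28, -10], "yaw": -2.7}, {"hand": 0, "translation": [21, 28, -20], "yaw": -2.7}, {"hand": 0, "translation": [21, 28, -20], "yaw": -2.7}, {"hand": 0, "translation": [21, 28, -10], "yaw": -2.7}, {"hand": 0, "translation": [21, 28, 0], "yaw": -2.7}]}}

```text
clock: 1.45
ee_pos: [0.5359, -0.1841, 0.2322]
tool_rot: [0.088, -0.699, 0.087, 0.704]
force: [0.5, -0.1, -0.5]
gripper_width: 1.002
```

Call:
{"api": "carry_out", "payload": {"deltas": [{"hand": 0, "translation": [21, 28, 0], "yaw": -2.6}, {"hand": 0, "translation": [0, 0, 0], "yaw": 0}, {"hand": 0, "translation": [0, 0, 0], "yaw": 0}]}}

```text
clock: 1.7
ee_pos: [0.559, -0.157, 0.2353]
tool_rot: [0.102, -0.7, 0.102, 0.7]
force: [0.5, 0.2, 0.1]
gripper_width: 1.001
```

```bash
python3 - <<'E'
from h import *
import pickle
c=cam("wrist"); save(c,"w1.png"); pickle.dump(c,open("w1.pkl","wb"))
E
```

```text
(no output)
```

View pics/w1.png

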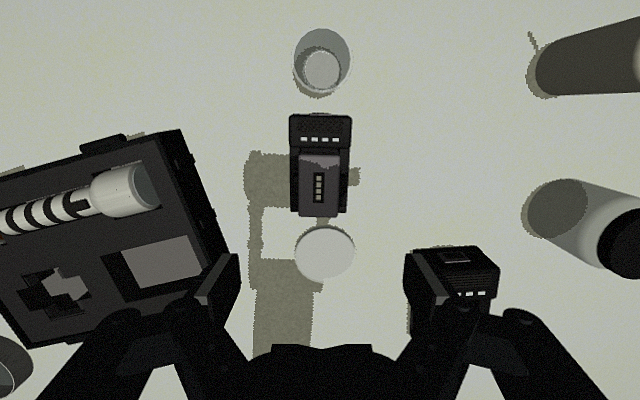

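The wrist view shows the battery's top at about (319,185) in the small charger, rear block and LEDs above it, beaker (322,65) and dish (324,252). The lookalike is now at (455,272), off to the right.

```bash
python3 - <<'E'
from meas import *
import pickle
c=pickle.load(open("w1.pkl","rb"))
g=cv2.cvtColor(c["img"],cv2.COLOR_RGB2GRAY)
print(proj(c,[.559,-.157,.086]).round(1))
for r in (165,175,200,208): print(r,g[r,284:356])
for k in (305,333): print(k,g[140:225,k])
E
```

```text
[[320.6 185.7]]
165 [111 109 108 115 107  76   7  15  20  21  10   9  15  17  26  48  58  57
  56  58  56  57  58  60  54  51  51  63  55  56  58  57  53  58  52  52
  82 111 111 111 110 110 104 106 111 110 112 113 108  71  69  69  49  67
  99  51  28  29  24  34  30  31  23  18  73 156 197 187 185 185 190 189]
175 [108 113 107 113 108  80   0  19  12   8   2   2   0   8  20  48  56  54
  56  57  57  54  56  60  51  59  57  56  59  26  11  13  11  33  11   7
  17   8   7  20  23  60  54  54  57  51  59  60  56  51  56  58  59  51
  46  33   0   3   4   0   6  13  10   0  58 125 120 115 117 112 115 103]
200 [108 110 107 115 116 107  23   6  19  14   7  22   7   2  29  49  58  53
  60  51  52  54  48  50  53  59  57  58  44  12  20  17  26  37  28  35
  29   0   0  24  46  56  51  56  52  55  54  56  51  55  49  52  51  42
  28  20   4   2  19  23  36  15  44 126 196 187 190 184 184 185 183 187]
208 [198 189 174 178 185 192  74   0   5  13   9  18  13  17  28  46  58  46
  56  56  55  53  55  59  58  47  58  52  52  54  52  50  53  53  54  54
  50  57  52  58  51  59  51  57  55  47  52  53  51  59  56  53  44  37
  22  15  41  28  37  31  23  20 109 203 191 187 184 186 184 182 183 185]
305 [154  61  20  32  28  21  28  11  23  31  26  26  18  27  42  74  92 110
 109 116  69  53  57  59  59  57  58  56  55  55  57  53  57  58  51  54
  55  56  58  61  62  58  49  58  52  51  57  60  55  50  56  55  55  57
  60  50  56  53  51  55  54  55  58  56  52  57  47  51  53  53  55  49
  54  53  53  43  56 180 193 187 188 184 186 187 187]
333 [219 119  23  27  30  32  25   7  12  27  28  36   7  18  22  47  75  98
 111 108 108 108 112 110 115  71  45  55  58  59  60  53  55  54  54  51
  53  57  61  54  53  58  59  51  53  56  50  57  56  52  54  48  52  57
  54  56  58  51  55  55  55  53  49  51  50  53  55  56  59  52  52  52
  57  54  51  49  35  97 181 192 189 187 187 186 189]
```

```bash
python3 - <<'E'
from meas import *
import pickle
c=pickle.load(open("w1.pkl","rb"))
P=onz(c,[[298.5,165],[298.7,208],[338.5,165],[337.3,208],[305,154.7],[333,155.2],[305,216.3],[333,216.6]],.086)*1000
for n,(a,b) in dict(left=(1,0),right=(3,2),rear=(5,4),front=(7,6)).items():
    d=P[a]-P[b]; print(n,P[[a,b]].round(1)[:,:2].tolist(),np.degrees(np.arctan2(d[1],d[0])).round(1))
t=np.radians(-17); u=np.array([np.cos(t),np.sin(t)]);v=np.array([-u[1],u[0]])
f=lambda i,j,w:((P[i]+P[j])/2)[:2]@w
L,Rr,re,fr=f(0,1,v),f(2,3,v),f(4,5,u),f(6,7,u)
print("width",L-Rr,"len",re-fr,"centre",(L+Rr)/2*v+(re+fr)/2*u)
t0=pickle.load(open("top.pkl","rb")); g=cv2.cvtColor(t0["img"],cv2.COLOR_RGB2GRAY)
print("top-predicted",proj(t0,[.559,-.157,.086]))
# charger outline rear/left edges in wrist
for r in (125,135,190,205):
    gg=cv2.cvtColor(c["img"],cv2.COLOR_RGB2GRAY)[r,275:365]; print(r,275+np.where(gg<50)[0][[0,-1]])
E
```

```text
left [[541.7, -127.0], [586.8, -141.4]] 162.3
right [[529.7, -167.3], [575.0, -181.1]] 163.0
rear [[586.4, -178.5], [595.1, -151.1]] -107.6
front [[521.4, -160.1], [530.5, -130.7]] -107.2
width 41.727567069585426 len 67.67172822464522 centre [ 558.60200136 -154.29560119]
top-predicted [[368.60617225 187.38953863]]
125 [289 350]
135 [289 350]
190 [290 346]
205 [290 345]
```

Battery: centre about (558.6, -154.5) mm, yaw about -17.4°. Measured size is 41.7 x 67.7 mm (expected 44 x 70, about 1 mm of edge bias per side), and the top view agrees. I'll centre over it and descend.

Call:
{"api": "carry_out", "payload": {"deltas": [{"hand": 0, "translation": [-0.4, 2.5, -25], "yaw": -0.6}, {"hand": 0, "translation": [0, 0, -30], "yaw": 0}, {"hand": 0, "translation": [0, 0, -30], "yaw": 0}, {"hand": 0, "translation": [0, 0, -25], "yaw": 0}, {"hand": 0, "translation": [0, 0, -10], "yaw": 0}]}}

```text
clock: 2.17
ee_pos: [0.5541, -0.1566, 0.1117]
tool_rot: [0.108, -0.696, 0.107, 0.702]
force: [-0.4, 0.6, 0.2]
gripper_width: 1.0
```

```bash
python3 - <<'E'
from meas import *
import pickle
c=cam("wrist"); pickle.dump(c,open("w2.pkl","wb"))
save(c,"w2.png",(200,100,440,300),3)
s=ctrl.read_state();print(s["ee_pos"],s["force"])
print(proj(c,[[.5586,-.1545,.086],[*s["ee_pos"][:2],.086]]))
E
```

```text
[ 0.55383704 -0.15632143  0.11121261] [-0.39759195  0.29299456 -0.5580975 ]
[[315.12167944 231.08502465]
 [320.05445673 236.71224246]]
```

View pics/w2.png

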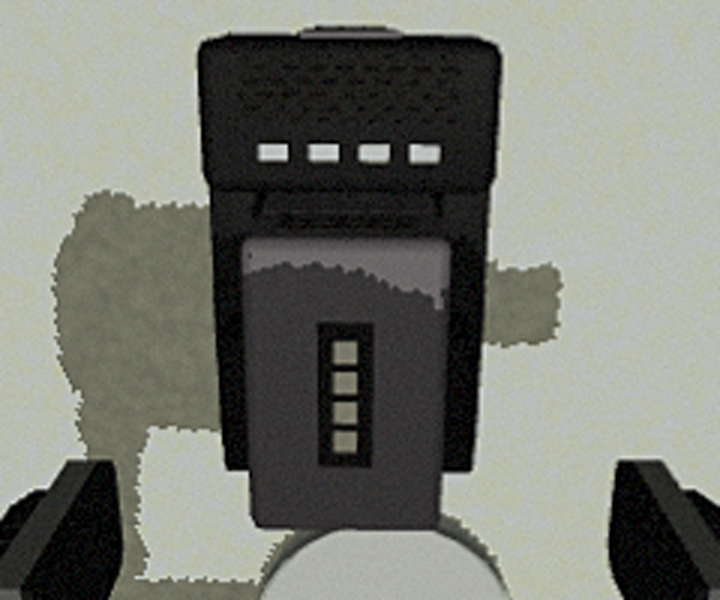

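Edges of the battery's top in the crop are left (282), right (348), rear row 179 and front row 276. The centre column of about 315 matches the prediction of 315.1, so the estimate holds. Next I'll let the arm settle, then descend.

Call:
{"api": "carry_out", "payload": {"deltas": [{"hand": 0, "translation": [0, 0, -20], "yaw": 0}, {"hand": 0, "translation": [0, 0, -20], "yaw": 0}, {"hand": 0, "translation": [0, 0, 0], "yaw": 0}, {"hand": 0, "translation": [0, 0, 0], "yaw": 0}, {"hand": 0, "translation": [0, 0, 0], "yaw": 0}]}}

```text
clock: 2.63
ee_pos: [0.5591, -0.1571, 0.0776]
tool_rot: [-0.107, 0.7, -0.107, -0.698]
force: [0.2, -0.5, 0.4]
gripper_width: 0.998
```

Call:
{"api": "carry_out", "payload": {"deltas": [{"hand": 0, "translation": [-0.5, 2.6, -15], "yaw": 0}, {"hand": 0, "translation": [0, 0, -14], "yaw": 0}, {"hand": 0, "translation": [0, 0, 0], "yaw": 0}, {"hand": 0, "translation": [0, 0, 0], "yaw": 0}, {"hand": 0, "translation": [0, 0, 0], "yaw": 0}]}}

```text
clock: 3.05
ee_pos: [0.5587, -0.1541, 0.0484]
tool_rot: [-0.106, 0.7, -0.107, -0.698]
force: [-1.1, 0.6, -0.0]
gripper_width: 1.002
```

Call:
{"api": "carry_out", "payload": {"deltas": [{"hand": 1, "translation": [0, 0, 0], "yaw": 0}, {"hand": 1, "translation": [0, 0, 0], "yaw": 0}, {"hand": 1, "translation": [0, 0, 0], "yaw": 0}, {"hand": 1, "translation": [0, 0, 0], "yaw": 0}, {"hand": 1, "translation": [0, 0, 0], "yaw": 0}], "newtons": 50}}

```text
clock: 3.47
ee_pos: [0.5591, -0.1537, 0.0485]
tool_rot: [-0.107, 0.7, -0.107, -0.698]
force: [-0.5, 1.1, 7.8]
gripper_width: 0.509
```

Call:
{"api": "carry_out", "payload": {"deltas": [{"hand": 1, "translation": [0, 0, 0], "yaw": 0}, {"hand": 1, "translation": [0, 0, 0], "yaw": 0}, {"hand": 1, "translation": [0, 0, 0], "yaw": 0}]}}

```text
clock: 3.72
ee_pos: [0.5591, -0.1538, 0.0485]
tool_rot: [-0.107, 0.7, -0.107, -0.698]
force: [0.1, 1.6, 7.3]
gripper_width: 0.507
```

Call:
{"api": "carry_out", "payload": {"deltas": [{"hand": 1, "translation": [0, 0, 3], "yaw": 0}, {"hand": 1, "translation": [0, 0, 3], "yaw": 0}, {"hand": 1, "translation": [0, 0, 3], "yaw": 0}]}}

```text
clock: 3.97
ee_pos: [0.5572, -0.1536, 0.0554]
tool_rot: [0.107, -0.699, 0.107, 0.699]
force: [0.8, -0.3, -2.9]
gripper_width: 0.514
```

Only -2.9 N, close to the battery's weight, so the catches are free. I'll keep lifting.

Call:
{"api": "carry_out", "payload": {"deltas": [{"hand": 1, "translation": [0, 0, 12], "yaw": 0}, {"hand": 1, "translation": [0, 0, 15], "yaw": 0}, {"hand": 1, "translation": [0, 0, 20], "yaw": 0}, {"hand": 1, "translation": [0, 0, 20], "yaw": 0}, {"hand": 1, "translation": [0, 0, 20], "yaw": 0}]}}

```text
clock: 4.38
ee_pos: [0.5564, -0.1533, 0.1438]
tool_rot: [0.107, -0.698, 0.107, 0.7]
force: [-0.5, -0.2, -2.9]
gripper_width: 0.506
```

Call:
{"api": "carry_out", "payload": {"deltas": [{"hand": 1, "translation": [0, 0, 20], "yaw": 0}, {"hand": 1, "translation": [0, 0, 0], "yaw": 0}, {"hand": 1, "translation": [0, 0, 0], "yaw": 0}, {"hand": 1, "translation": [0, 0, 0], "yaw": 0}]}}

```text
clock: 4.72
ee_pos: [0.5563, -0.1533, 0.1618]
tool_rot: [0.107, -0.698, 0.107, 0.7]
force: [0.3, -0.1, -2.1]
gripper_width: 0.513
```

```bash
python3 - <<'E'
from meas import *
import pickle
c=cam("wrist"); pickle.dump(c,open("w3.pkl","wb")); a=c["img"][:,:,::-1]
s=cam("side"); pickle.dump(s,open("s3.pkl","wb"))
b=cv2.resize(s["img"][100:220,270:400,::-1],(433,400))
cv2.imwrite("pics/w3.png",np.hstack([a[:,140:500],b]))
print(ctrl.read_state()["ee_pos"])
E
```

```text
[ 0.55583987 -0.1530394   0.1608191 ]
```

View pics/w3.png

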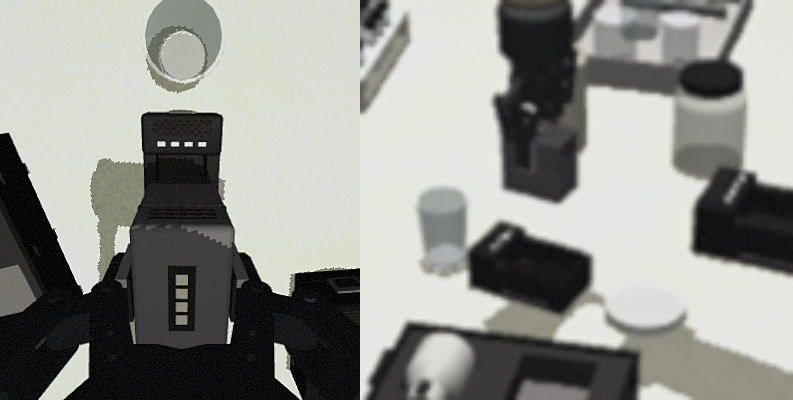

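The battery is lifted clean out of the charger, which is empty in the side view, and the glassware is undisturbed. The next stop is short of the cutout (-x side), so the wrist camera can see it past the battery.

Call:
{"api": "carry_out", "payload": {"deltas": [{"hand": 1, "translation": [-11.5, 33, 5], "yaw": 1.2}, {"hand": 1, "translation": [-11.5, 33, 5], "yaw": 1.2}, {"hand": 1, "translation": [-11.5, 33, 5], "yaw": 1.2}, {"hand": 1, "translation": [-11.5, 33, 5], "yaw": 1.2}, {"hand": 1, "translation": [-11.5, 33, 0], "yaw": 1.2}]}}

```text
clock: 5.23
ee_pos: [0.4989, 0.0126, 0.1821]
tool_rot: [0.07, -0.703, 0.07, 0.704]
force: [0.4, 1.0, -1.9]
gripper_width: 0.509
```

Call:
{"api": "carry_out", "payload": {"deltas": [{"hand": 1, "translation": [-11.5, 33, 0], "yaw": 1.2}, {"hand": 1, "translation": [-11.5, 33, 0], "yaw": 1.2}, {"hand": 1, "translation": [-11.5, 33, 0], "yaw": 1.3}, {"hand": 1, "translation": [-11.5, 33, 0], "yaw": 1.3}, {"hand": 1, "translation": [-11.5, 33, 0], "yaw": 1.3}]}}

```text
clock: 5.65
ee_pos: [0.4405, 0.1775, 0.1813]
tool_rot: [0.03, -0.705, 0.031, 0.707]
force: [1.4, 0.0, -3.1]
gripper_width: 0.507
```

Call:
{"api": "carry_out", "payload": {"deltas": [{"hand": 1, "translation": [-11.5, 33, 0], "yaw": 1.3}, {"hand": 1, "translation": [-11.5, 33, 0], "yaw": 1.3}, {"hand": 1, "translation": [0, 0, 0], "yaw": 0}, {"hand": 1, "translation": [0, 0, 0], "yaw": 0}, {"hand": 1, "translation": [0, 0, 0], "yaw": 0}]}}

```text
clock: 6.07
ee_pos: [0.4187, 0.2419, 0.1816]
tool_rot: [0.014, -0.706, 0.015, 0.708]
force: [-0.1, 0.8, -2.4]
gripper_width: 0.511
```

```bash
python3 - <<'E'
from meas import *
import pickle
c=cam("wrist"); pickle.dump(c,open("w4.pkl","wb")); save(c,"w4.png",(120,0,520,300),2)
E
```

```text
(no output)
```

View pics/w4.png

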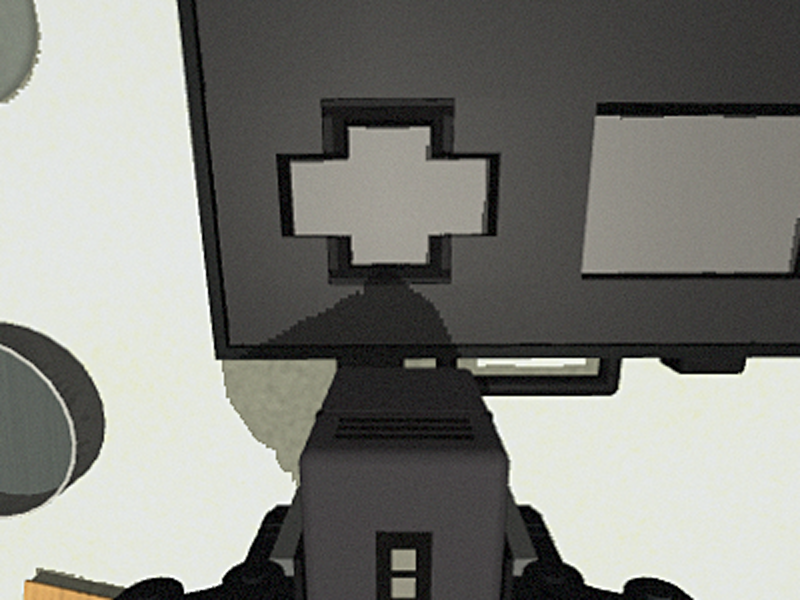

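The view shows the whole cutout. The foam-level mouth runs from crop row 99 to 283 and the notch from column 277 to 500, with the lit floor inside; the held battery is at the bottom. I'll measure both levels and the battery's offset in the hand.

```bash
python3 - <<'E'
from meas import *
import pickle
c=pickle.load(open("w4.pkl","rb"))
w=lambda a,z:onz(c,np.array(a,float)/2+[120,0],z)*1000
A=w([[277,154],[282,236],[500,154],[497,236],[321,99],[454,99],[329,283],[450,283]],.05)
def rep(n,A):
    L,Rr,re,fr=(A[0]+A[1])/2,(A[2]+A[3])/2,(A[4]+A[5])/2,(A[6]+A[7])/2
    d=re-fr; e=L-Rr
    print(n,"len x",np.linalg.norm(d).round(1),"y",np.linalg.norm(e).round(1),"centre",((L+Rr)/2).round(1)[:2],((re+fr)/2).round(1)[:2],"yaw",np.degrees(np.arctan2(d[1],d[0])).round(1),np.degrees(np.arctan2(-e[0],e[1])).round(1))
rep("mouth(74x100)",A)
rep("floor",w([[290,158],[294,236],[488,158],[486,236],[348,126],[429,126],[351,265],[428,265]],.016))
# long straight edges for yaw: case wall top front edge, charger-cutout edges
for a,z in ([[230,346],[780,346]],.056),([[598,103],[798,104]],.05),([[583,277],[796,277]],.05):
    P=w(a,z);d=P[1]-P[0];print("yaw",np.degrees(np.arctan2(d[0],-d[1])).round(2),P.round(1)[:,:2].tolist())
T=np.array(c["world_from_camera"]); 
s=ctrl.read_state();e=s["ee_pos"];q=s["tool_rot"];M=R.from_quat([*q[1:],q[0]]).as_matrix()
print("tool y",np.degrees(np.arctan2(M[1,1],M[0,1])),"axis tilt",M[:,0],e)
zt=e[2]+.0375
P=w([[300,500],[509,500],[340,455],[470,455]],zt)-e*1000
print("batt rel TCP: lateral y",P[:2,1],"rear x",P[2:,0])
g=cv2.cvtColor(c["img"],cv2.COLOR_RGB2GRAY); print(g[180:250,290]); print(g[180:250,340]); print(g[250,260:285],g[250,362:385])
E
```

```text
mouth(74x100) len x 78.5 y 99.2 centre [505.9 243.5] [506.1 243.7] yaw -2.2 -2.4
floor len x 66.9 y 99.4 centre [505.8 244. ] [505.7 244.2] yaw -2.4 -2.4
yaw -2.41 [[441.0, 323.1], [429.9, 58.0]]
yaw -2.29 [[540.2, 151.2], [536.7, 63.6]]
yaw -2.27 [[465.9, 153.6], [461.8, 51.8]]
tool y -92.47085787264021 axis tilt [-0.00164802 -0.00138736 -0.99999768] [0.419057   0.24148469 0.18179596]
batt rel TCP: lateral y [ 19.89266603 -22.76795841] rear x [34.39425772 33.28480059]
[25 23 13  8 36 37 35 28 43 25 30 37 29 33 28 31 32 24 29 31 33 30 30 31
 36 43 32 33 30  5  0 31 27 17 12 35 32 13 12 24 34 41 32 30 42 51 50 57
 64 63 63 65 68 68 70 72 65 68 63 72 65 67 70 70 71 68 70 67 68 68]
[ 3 12  3 20 38 40 33 30 36 34 35 33 31 35 29 37 34 38 34 40 36 32 29 38
 36 39 31 35 44 18 16 26 44 25 11 19 37 16  1 24 33 40 34 32 35 42 54 54
 58 60 60 62 64 67 68 69 68 68 73 70 70 70 70 68 67 68 71 71 75 72]
[234 233 234 237 244 244  38  43  60  52  46  56  62  63  60  67  70  67
  73  68  74  68  68  62  69] [ 62  70  70  67  70  68  66  65  61  59  51  52  56  50  54 159 252 235
 234 231 235 235 233]
```

Call:
{"api": "carry_out", "payload": {"deltas": [{"hand": 1, "translation": [25, 1, 0], "yaw": 0.1}, {"hand": 1, "translation": [31, 1, 0], "yaw": 0}, {"hand": 1, "translation": [31, 1, -10], "yaw": 0}, {"hand": 1, "translation": [0, 0, -25], "yaw": 0}, {"hand": 1, "translation": [0, 0, -25], "yaw": 0}], "newtons": 80}}

```text
clock: 6.53
ee_pos: [0.5108, 0.2441, 0.1234]
tool_rot: [-0.017, 0.709, -0.015, -0.705]
force: [-0.6, 0.4, -3.3]
gripper_width: 0.506
```

Call:
{"api": "carry_out", "payload": {"deltas": [{"hand": 1, "translation": [0, 0, -20], "yaw": 0}, {"hand": 1, "translation": [0, 0, -10], "yaw": 0}, {"hand": 1, "translation": [0, 0, 0], "yaw": 0}, {"hand": 1, "translation": [0, 0, 0], "yaw": 0}, {"hand": 1, "translation": [0, 0, 0], "yaw": 0}]}}

```text
clock: 6.95
ee_pos: [0.5079, 0.2454, 0.0941]
tool_rot: [-0.015, 0.708, -0.014, -0.706]
force: [-0.3, 0.3, -2.1]
gripper_width: 0.506
```

Call:
{"api": "carry_out", "payload": {"deltas": [{"hand": 1, "translation": [-1.6, -0.9, -5], "yaw": 0}, {"hand": 1, "translation": [0, 0, -4], "yaw": 0}, {"hand": 1, "translation": [0, 0, 0], "yaw": 0}, {"hand": 1, "translation": [0, 0, 0], "yaw": 0}]}}

```text
clock: 7.28
ee_pos: [0.5047, 0.2446, 0.0839]
tool_rot: [-0.014, 0.707, -0.014, -0.707]
force: [0.8, 0.2, -2.0]
gripper_width: 0.502
```

```bash
python3 - <<'E'
from meas import *
import pickle
c=cam("wrist"); s=cam("side"); pickle.dump((c,s),open("w5.pkl","wb"))
a=cv2.resize(c["img"][110:310,220:420,::-1],(400,400),interpolation=cv2.INTER_CUBIC)
p=proj(s,[.506,.244,.06])[0].astype(int); print(p)
b=cv2.resize(s["img"][p[1]-50:p[1]+50,p[0]-50:p[0]+50,::-1],(400,400),interpolation=cv2.INTER_CUBIC)
cv2.imwrite("pics/w5.png",np.hstack([a,b])); print(ctrl.read_state()["ee_pos"])
E
```

```text
[312 248]
[0.50500403 0.24469016 0.08403254]
```

View pics/w5.png

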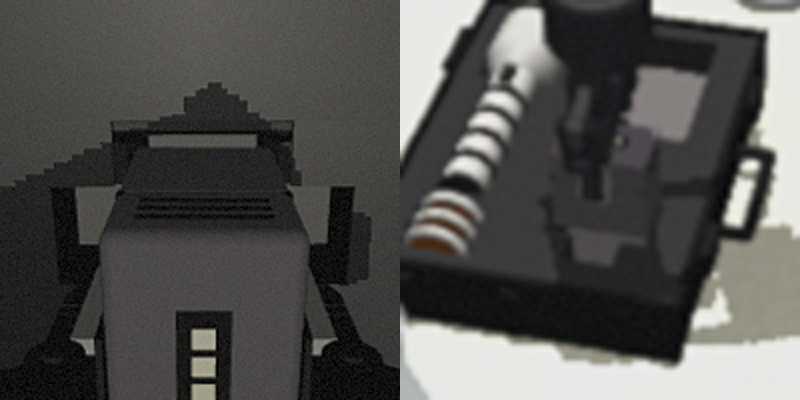

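The battery sits laterally centred over the mouth: bottom edge 122–283 against mouth 112–294, in crop pixels. The rear gap is about 6 mm, as expected. I'll shift +1 mm in x and go in.

Call:
{"api": "carry_out", "payload": {"deltas": [{"hand": 1, "translation": [1, 0, -5], "yaw": 0}, {"hand": 1, "translation": [0, 0, -5], "yaw": 0}, {"hand": 1, "translation": [0, 0, -3], "yaw": 0}, {"hand": 1, "translation": [0, 0, 0], "yaw": 0}, {"hand": 1, "translation": [0, 0, 0], "yaw": 0}]}}

```text
clock: 7.8
ee_pos: [0.5068, 0.2447, 0.0707]
tool_rot: [-0.014, 0.708, -0.014, -0.706]
force: [3.2, 0.3, -2.7]
gripper_width: 0.504
```

Call:
{"api": "carry_out", "payload": {"deltas": [{"hand": 1, "translation": [0, 0, -3], "yaw": 0}, {"hand": 1, "translation": [0, 0, -3], "yaw": 0}, {"hand": 1, "translation": [0, 0, -3], "yaw": 0}, {"hand": 1, "translation": [0, 0, 0], "yaw": 0}]}}

```text
clock: 8.13
ee_pos: [0.507, 0.2448, 0.0628]
tool_rot: [-0.014, 0.708, -0.014, -0.706]
force: [1.0, -0.9, 3.3]
gripper_width: 0.506
```

Call:
{"api": "carry_out", "payload": {"deltas": [{"hand": 1, "translation": [0, 0, -3], "yaw": 0}, {"hand": 1, "translation": [0, 0, -3], "yaw": 0}, {"hand": 1, "translation": [0, 0, -3], "yaw": 0}, {"hand": 1, "translation": [0, 0, 0], "yaw": 0}, {"hand": 1, "translation": [0, 0, 0], "yaw": 0}]}}

```text
clock: 8.55
ee_pos: [0.507, 0.2448, 0.0536]
tool_rot: [-0.014, 0.708, -0.014, -0.706]
force: [1.6, -0.3, 3.8]
gripper_width: 0.503
```

Call:
{"api": "carry_out", "payload": {"deltas": [{"hand": 1, "translation": [0, 0, -3], "yaw": 0}, {"hand": 1, "translation": [0, 0, -2], "yaw": 0}, {"hand": 1, "translation": [0, 0, 0], "yaw": 0}, {"hand": 1, "translation": [0, 0, 0], "yaw": 0}]}}

```text
clock: 8.88
ee_pos: [0.5071, 0.2448, 0.0487]
tool_rot: [-0.014, 0.708, -0.014, -0.706]
force: [2.1, -0.5, 5.9]
gripper_width: 0.508
```

```bash
python3 - <<'E'
from meas import *
import pickle
c=cam("wrist"); s=cam("side"); pickle.dump((c,s),open("w6.pkl","wb"))
a=cv2.resize(c["img"][110:310,220:420,::-1],(400,400),interpolation=cv2.INTER_CUBIC)
p=proj(s,[.506,.244,.06])[0].astype(int)
b=cv2.resize(s["img"][p[1]-50:p[1]+50,p[0]-50:p[0]+50,::-1],(400,400),interpolation=cv2.INTER_CUBIC)
cv2.imwrite("pics/w6.png",np.hstack([a,b])); print(ctrl.read_state()["ee_pos"])
E
```

```text
[0.50701624 0.24483207 0.04873325]
```

View pics/w6.png

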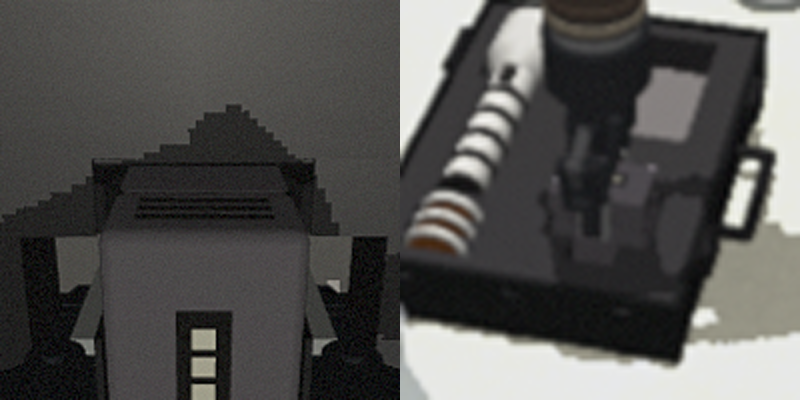

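The battery hasn't slipped in the hand (same pixels as before) and has gone in with it. Next I'll push until the floor's reaction shows.

Call:
{"api": "carry_out", "payload": {"deltas": [{"hand": 1, "translation": [0, 0, -1.5], "yaw": 0}, {"hand": 1, "translation": [0, 0, -1.5], "yaw": 0}, {"hand": 1, "translation": [0, 0, 0], "yaw": 0}]}}

```text
clock: 9.23
ee_pos: [0.5071, 0.2449, 0.0486]
tool_rot: [-0.014, 0.707, -0.014, -0.707]
force: [-4.3, -2.9, 22.7]
gripper_width: 0.504
```

Call:
{"api": "carry_out", "payload": {"deltas": [{"hand": 1, "translation": [0, 0, -1], "yaw": 0}, {"hand": 1, "translation": [0, 0, 0], "yaw": 0}, {"hand": 0.15, "translation": [0, 0, 0], "yaw": 0}, {"hand": 0.15, "translation": [0, 0, 0], "yaw": 0}, {"hand": 0.15, "translation": [0, 0, 0], "yaw": 0}]}}

```text
clock: 9.65
ee_pos: [0.5047, 0.2443, 0.0432]
tool_rot: [0.015, -0.706, 0.015, 0.708]
force: [-0.1, 0.3, -0.5]
gripper_width: 0.844
```

Call:
{"api": "carry_out", "payload": {"deltas": [{"hand": 0.15, "translation": [0, 0, 2], "yaw": 0}, {"hand": 0.15, "translation": [0, 0, 2], "yaw": 0}, {"hand": 0.15, "translation": [0, 0, 0], "yaw": 0}]}}

```text
clock: 9.9
ee_pos: [0.5055, 0.2444, 0.0474]
tool_rot: [0.015, -0.707, 0.015, 0.707]
force: [-0.1, -0.3, 0.6]
gripper_width: 0.847
```

Released with no force left on the tool. I'll raise the arm and back off in -x so the camera can see the battery.

Call:
{"api": "carry_out", "payload": {"deltas": [{"hand": 0.15, "translation": [0, 0, 15], "yaw": 0}, {"hand": 0.15, "translation": [0, 0, 30], "yaw": 0}, {"hand": 0.15, "translation": [0, 0, 35], "yaw": 0}, {"hand": 0.15, "translation": [0, 0, 35], "yaw": 0}, {"hand": 0.15, "translation": [-20, 0, 25], "yaw": 0}]}}

```text
clock: 10.32
ee_pos: [0.49, 0.2453, 0.1915]
tool_rot: [-0.016, 0.71, -0.014, -0.704]
force: [0.3, -0.2, 0.9]
gripper_width: 0.85
```

Call:
{"api": "carry_out", "payload": {"deltas": [{"hand": 0.15, "translation": [-30, 0, 0], "yaw": 0}, {"hand": 0.15, "translation": [-20, 0, 0], "yaw": 0}, {"hand": 0.15, "translation": [0, 0, 0], "yaw": 0}, {"hand": 0.15, "translation": [0, 0, 0], "yaw": 0}]}}

```text
clock: 10.65
ee_pos: [0.4349, 0.2445, 0.1877]
tool_rot: [0.014, -0.707, 0.014, 0.707]
force: [0.1, 1.0, -0.6]
gripper_width: 0.853
```

```bash
python3 - <<'E'
from meas import *
import pickle
c=cam("wrist"); pickle.dump(c,open("w7.pkl","wb"))
save(c,"w7.png",(200,60,440,240),3); t=cam("top"); save(t,"t7.png")
C=np.array([505.9,243.8])/1000;a=np.radians(-2.35);M=np.array([[np.cos(a),-np.sin(a)],[np.sin(a),np.cos(a)]])
q=np.array([[35,22],[35,-22],[-35,-22],[-35,22]])/1000@M.T+C
for z in (.086,.1): print(z,((proj(c,np.c_[q,np.full(4,z)])-[200,60])*3).round(0).tolist())
print(ctrl.read_state()["ee_pos"],ctrl.read_state()["force"])
E
```

```text
0.086 [[269.0, 35.0], [437.0, 35.0], [431.0, 300.0], [277.0, 300.0]]
0.1 [[263.0, 29.0], [442.0, 29.0], [435.0, 310.0], [273.0, 309.0]]
[0.43647009 0.24464412 0.1877355 ] [ 0.65822611  0.10701951 -0.58382768]
```

View pics/w7.png

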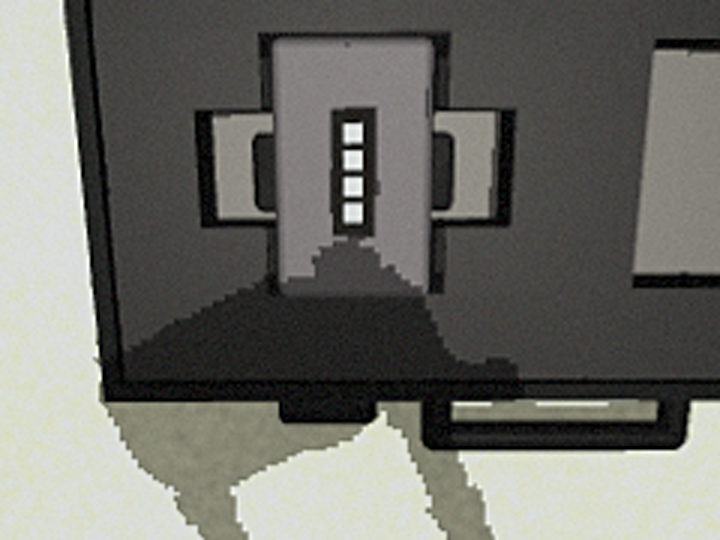

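View pics/t7.png

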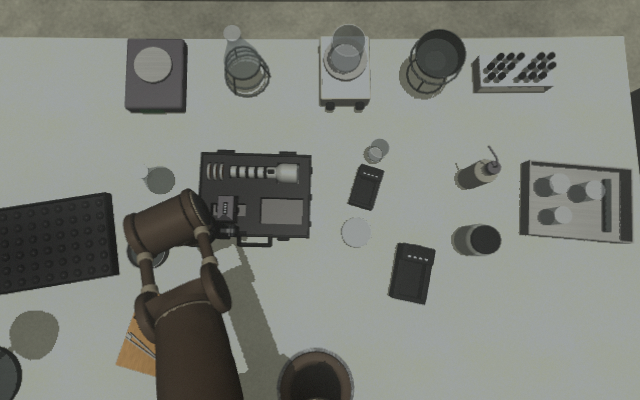

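The battery's top outline (272–436, 38–296) matches the prediction for fully seated and centred (269–437, 35–300) apart from the usual 1 mm edge bias, and every bystander is where it was. The image is weak on depth, so I'll check height by touching the top with closed fingers; it should meet them at z ≈ 86 mm.

Call:
{"api": "carry_out", "payload": {"deltas": [{"hand": 1, "translation": [35, 0, 0], "yaw": 0}, {"hand": 1, "translation": [34, 0, 0], "yaw": 0}, {"hand": 1, "translation": [0, 0, -25], "yaw": 0}, {"hand": 1, "translation": [0, 0, -25], "yaw": 0}, {"hand": 1, "translation": [0, 0, -20], "yaw": 0}]}}

```text
clock: 11.17
ee_pos: [0.5063, 0.2441, 0.1159]
tool_rot: [0.015, -0.707, 0.015, 0.707]
force: [-0.7, 0.2, -0.7]
gripper_width: 0.139
```

Call:
{"api": "carry_out", "payload": {"deltas": [{"hand": 1, "translation": [0, 0, -10], "yaw": 0}, {"hand": 1, "translation": [0, 0, -5], "yaw": 0}, {"hand": 1, "translation": [0, 0, 0], "yaw": 0}, {"hand": 1, "translation": [0, 0, 0], "yaw": 0}, {"hand": 1, "translation": [0, 0, 0], "yaw": 0}]}}

```text
clock: 11.58
ee_pos: [0.5062, 0.245, 0.1042]
tool_rot: [-0.015, 0.708, -0.014, -0.706]
force: [0.5, 0.3, 0.4]
gripper_width: 0.001
```

Call:
{"api": "carry_out", "payload": {"deltas": [{"hand": 1, "translation": [0, 0, -8], "yaw": 0}, {"hand": 1, "translation": [0, 0, -5], "yaw": 0}, {"hand": 1, "translation": [0, 0, -3], "yaw": 0}, {"hand": 1, "translation": [0, 0, -2], "yaw": 0}, {"hand": 1, "translation": [0, 0, 0], "yaw": 0}]}}

```text
clock: 12.0
ee_pos: [0.5046, 0.2445, 0.0861]
tool_rot: [0.014, -0.707, 0.015, 0.707]
force: [-2.2, -0.9, 9.6]
gripper_width: -0.001
```

Call:
{"api": "carry_out", "payload": {"deltas": [{"hand": 1, "translation": [0, 0, -1], "yaw": 0}, {"hand": 1, "translation": [0, 0, -1], "yaw": 0}, {"hand": 1, "translation": [0, 0, 0], "yaw": 0}]}}

```text
clock: 12.25
ee_pos: [0.5047, 0.2446, 0.086]
tool_rot: [0.014, -0.706, 0.015, 0.708]
force: [-7.9, -3.5, 19.3]
gripper_width: -0.0
```

The top is at 86.0 mm and stiff, so the battery is on the floor. I'll retract.

Call:
{"api": "carry_out", "payload": {"deltas": [{"hand": 1, "translation": [0, 0, 10], "yaw": 0}, {"hand": 1, "translation": [0, 0, 30], "yaw": 0}, {"hand": 1, "translation": [0, 0, 35], "yaw": 0}, {"hand": 1, "translation": [0, 0, 20], "yaw": 0}, {"hand": 1, "translation": [0, 0, 0], "yaw": 0}]}}

```text
clock: 12.67
ee_pos: [0.5088, 0.2461, 0.1836]
tool_rot: [-0.016, 0.711, -0.013, -0.703]
force: [0.5, 0.4, 0.8]
gripper_width: -0.002
```

Call:
{"api": "carry_out", "payload": {"deltas": [{"hand": 1, "translation": [-35, 0, 0], "yaw": 0}, {"hand": 1, "translation": [-35, 0, 0], "yaw": 0}, {"hand": 1, "translation": [0, 0, 0], "yaw": 0}, {"hand": 1, "translation": [0, 0, 0], "yaw": 0}, {"hand": 1, "translation": [0, 0, 0], "yaw": 0}]}}

```text
clock: 13.08
ee_pos: [0.4349, 0.2446, 0.1774]
tool_rot: [-0.014, 0.707, -0.014, -0.707]
force: [1.1, 0.3, -0.9]
gripper_width: 0.001
```

```bash
python3 - <<'E'
from meas import *
c=cam("wrist"); s=ctrl.read_state(); print(s["ee_pos"],s["force"])
g=cv2.cvtColor(c["img"],cv2.COLOR_RGB2GRAY)
p=proj(c,[.5059,.2438,.086])[0]; x,y=p.astype(int)
r,b,P=batt(c,.086,(x-45,y-60,x+45,y+60),95,256); print(p,r,b)
ctrl.close_job()
E
```

```text
[0.43572935 0.24473539 0.177738  ] [ 0.97436826 -1.11390262 -0.43117864]
[317.82929174 118.45057224] ((507.9396667480469, 244.30203247070312), (71.23342895507812, 65.01963806152344), 85.26212310791016) (272, 72, 90, 87)
the job is handed in; nothing more can be done
```

I pinched both catches, lifted the battery straight out of the smaller charger, and pressed it down to the floor of its own cutout. I then handed the job in, at about 13 s of robot time.

- **Seating:** closed fingers met the battery's top at z = 86.0 mm, exactly the fully seated height. The touch was stiff, with no movement at 19 N.
- **Position:** after release, the battery's outline in the wrist view matched the centred, aligned prediction to about 1–2 mm.
- **Bystanders:** in the last top view all visible bystanders stood where they were. The sieve was mostly hidden by the arm in that picture.
- **Arm:** it ended clear of everything, with no force on the tool beyond sensor noise.

Two checks did not go as expected:
- The highest upward force I read while pushing through the foam was about 6 N, not the 12–20 N stated. I only read force at the end of each move, so I may have missed the peak; the floor then gave 23 N.
- The last automatic outline measurement took in the bright notch floor along with the battery (71 x 65 mm instead of 70 x 44 mm), so I don't count it as a check.

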